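Eject the stuck filter cartridge from its tube

ROBOT

A 6-joint arm with a two-finger parallel gripper is mounted at the origin on a cart in front of the work surface, level with it; the furniture and walls round the work are solid. World frame = base frame: x ahead of the robot, y to its left, z up, the work surface at z = 0. Lengths are in m, angles in rad, forces in N, time in s.
With the tool pointing down it reaches from about 0.35 to 0.775 m from the base axis. Payload 5.5 kg.
Tool frame: the origin (TCP) lies at the very end of the fingers, on their centre line; the grasp point (between the pads) lies 19 mm behind it; z points along the fingers, y is the line along which they close (so a half turn about z gives the same grasp; the last joint's range is limited). The gripper opens to 85 mm and grips with 20 to 120 N. Pads are 22 mm wide; open, the fingers measure 114 mm over their backs; the gripper's body (76 mm by 85 mm) begins 54 mm behind the grasp point. The pads swing forward as they close: fully open they stand 13 mm farther back than shut.
Start: joints at [0.986, 0.313, 0.046, 1.304, 0, 1.431], TCP at [0.247, 0.519, 0.194] pointing down, gripper open.
Joint ranges: [-2.76, 2.76], [-0.86, 1.69], [-1.03, 1.26], [-2.2, 2.34], [-1.47, 1.5], [-3.14, 3.14]. Speed limits (rad/s): [2.57, 2.57, 3.14, 3.14, 3.14, 3.14].

INTERFACE

Orientations are given as a unit quaternion [w, x, y, z].
In Python, from workcell import env, cams, ticket, spotter gives the robot as it stands.
- The arm moves only by the tool jog_arm, never from a script. Its argument "increments" is a list that holds one entry, the list of rows, each a list of 7 numbers: the shift along the tool's x, y, z in units of 0.25 m (1.0 is 0.25 m), then the turn, a rotation vector about the tool's x, y, z in units of 180 degrees (1.0 is 180 degrees), then the closure in counts, from 0 (fully open) to 255 (shut). A call has 1 to 20 rows; each row shifts and turns the commanded pose from where the row before left it, along the tool's axes as they then stand; what a row does not reach is not made up. A row lasts 1/10 s, in which the tool goes at most 50 mm and 8.59 degrees, less where a joint would pass 70% of its speed; a pose out of reach is approached as far as the arm can. A call with a number of a shift or a turn outside -1 to 1 is refused whole. A call with a gripper value outside its range is refused whole. The fingers move at their own pace and stop on an object; "force" is the grip in N (left out, the last holds). Time passes only in rows, so rows that do not move let the fingers close. It gives the time, the measured TCP pose, the force, the opening and the grip force at its end, in the units of the state.
- env.get_state(): the state, without advancing time (a new reading comes with each control period).
- cams.read_camera(name): name is "scene" or "side" or "wrist"; returns a dict with "pixels" (384x512x3 uint8, red, green, blue), "fx", "fy", "cx", "cy" (pixels), "xyz" and "attitude" of the camera in the world; the wrist camera has in their place "mount" (4x4, takes a point from camera to tool coordinates, whose origin is the TCP and whose axes are the flange's). Camera axes: x right, y down, z forward; pixel columns grow to the right and rows downward; lengths in m; the calibration is good to about 2 mm. A picture is of the moment at which its call begins: read the wrist's pose just before it. There is no depth.
- ticket.hand_in(): hands the job in; it is judged then, once.
Trained networks look in the newest picture that a camera, given by its name, has taken for a name from the list of things; names that differ only in an ending like _2 or _b are one class to them, and where a whole thing is asked for, a point or a joint stands for the part that bears it (a point fixed in the world has none). Each returns a list of dicts, best first, with "conf" (0 to 1); they miss things now and then, are a little off and sometimes report something else, mostly with a low value. They report only what shows in the picture. A call takes as long as a camera call.
- spotter.find_in(target, camera): "uv" ([column, row] in pixels, amid what is visible of it).
- spotter.cut_out(target, camera): "region" (384x512 bool, what is visible of it) and "uv" ([column, row] in pixels, amid what is visible of it).
- spotter.landmark_of(target, camera): "uv" ([column, row] in pixels: a listed point, or the origin of a listed thing).
The state is a dict: "clock": time; "joint_pos": joint angles; "qvel": joint speeds; "tau": joint torques, N m; "tcp_pos": TCP position; "orientation": TCP orientation; "wrist_force": force on the tool from outside, world axes, zero at the start; "ft_torque": the same for the moment, N m; "finger_gap": finger opening in m; "grip_force": force on a finger pad.
Only numpy, scipy, OpenCV 4.12 (cv2) and the standard library are available. Lean on these libraries where they do the work, as an engineer would, in place of code of your own. Each camera call takes 0.05 s, during which the arm holds its last target. There are 200 camera calls.

TASK

The white filter cartridge is stuck in the clear tube on the stand. Slide the catch tray along its track, fully home against the front stop, so that it stands under the tube's outlet; then push the ejector rod in through the flared mouth until the cartridge drops out of the other end into the tray. Finally pull the rod out and lay it flat on the bench again; do not touch the cartridge with the gripper, and do not knock over the two loose beakers, one in front of the tray and one at the right.

Things in the scene. Friction and masses are not known exactly. Their poses are not given: they have to be found in the camera images.
- stand: fixed metal stand with a clear horizontal tube in two steel straps (top 103 mm above the bench). Origin on the bench under the tube; +z up, +y along the tube from mouth (y = -61 mm) to outlet (y = +55 mm), +x to the tray's parked end. Base plate 8 mm thick (x +-40, y -70 to +55 mm); tray track with rails and stop at most 14 mm high (x -50 to +155, y +42 to +178 mm).
- tube_mouth (a point): centre of the tube's open mouth (face of the grey collar, 52 mm outside), where the rod goes in; on the tube's axis, 68 mm above the bench. Tube 44 mm outside, bore 36 mm. A leaf spring under the bore's roof (it hangs at most 5.5 mm below the roof, from 16 to 94 mm inside the mouth) jams the cartridge: pushing it takes about 6 to 12 N.
- tube_outlet (a point): centre of the tube's far open end, where the cartridge comes out; on the tube's axis, 68 mm above the bench
- tray (a joint): slide of the catch tray along the stand's track, in m: 0 = parked at the far end (+x of the stand), 0.10 = fully home at the front stop, centred under the outlet's axis. It moves along -x of the stand, stays where it is left; friction about 2 N.
- tray_floor (a point): middle of the tray's inner floor, 13 mm above the bench. Open steel tray, outside 80 mm (stand's x) x 130 mm (stand's y) x 32 mm high, walls 4 mm, rim 41 mm above the bench; axes as the stand's. When home it reaches 12 mm back under the tube's outlet.
- tray_knob (a point): point on the axis of the tray's knob, 60 mm above the bench. The knob is an upright black post, 14 mm diameter, standing on the middle of the tray's outer end wall, from 41 to 75 mm above the bench; push it or take it to slide the tray.
- cartridge: white cylinder, 32 mm diameter, 56 mm long, about 80 g, with a shallow waist, at first stuck inside the tube. Origin at its centre; its y axis is its long axis.
- ejector_rod: metal rod tool, about 0.2 kg, 220 mm long, lying on the bench: square handle 22 x 22 x 70 mm with dark bands, 14 mm shaft, white foot disc 22 mm across at the end. Origin at the handle's centre on the rod's axis (11 mm above the bench when lying); y points along the rod to the foot, whose face is at y = +185 mm. Centre of mass at about y = +15 to +25 mm.
- rod_foot (a point): centre of the end face of the rod's foot disc, on the rod's axis, 185 mm from the handle's centre
- beaker_near: empty loose beaker, 65 mm wide, 90 mm high, standing in front of the tray's track; origin at the centre of its underside
- beaker_right: empty loose beaker, 70 mm wide, 100 mm high, standing at the right of the rod; origin at the centre of its underside

How it is judged:
By the outcome, as a careful person would: the job done as asked, in the order asked, and still so for the second after the job is handed in, with the robot touching nothing.
It also fails if it takes over 61 s, if anything falls off the work surface, if the arm or the gripper's body presses on something with over 40 N, if the wrist force passes 120 N, or if a joint passes its speed limit or range.

## Working session

There is one attempt and no reset: what is moved stays moved. The work goes in short steps, Python scripts to look and compute and a tool call to move; the robot and the scene stay as the last step left them, time stands still between calls to the robot, and variables do not carry over. Pictures are saved under pics/ and viewed, at most 10 in all, crops included, and the job is handed in when it is done.

Besides the shell and the picture viewer there is one more tool, called after "Emit:" as name([rows], argument=value, ...), one row to a line, values as JSON. jog_arm: Moves the arm, as the interface text tells. Shifts and turns lie within -1 to 1; 1 stands for 0.25 m of shift or 180 degrees of turn. Its arguments: {"type":"object","properties":{"increments":{"type":"array"},"force":{"type":"number"}},"required":["increments"]}

```bash
ls; mkdir -p pics; cat > h.py <<'E'
import numpy as np, cv2
from scipy.spatial.transform import Rotation as R
from workcell import env, cams, ticket, spotter
def q2R(q): return R.from_quat([q[1],q[2],q[3],q[0]]).as_matrix()
def cam(name):
    s=env.get_state(); c=cams.read_camera(name)
    if name=="wrist":
        T=np.eye(4);T[:3,:3]=q2R(s["orientation"]);T[:3,3]=s["tcp_pos"]
        M=T@np.array(c["mount"]); c["P"]=M[:3,3]; c["R"]=M[:3,:3]
    else:
        c["P"]=np.array(c["xyz"]); a=np.array(c["attitude"]); c["R"]=q2R(a) if a.size==4 else a.reshape(3,3)
    return c
def ray(c,uv):
    d=c["R"]@np.array([(uv[0]-c["cx"])/c["fx"],(uv[1]-c["cy"])/c["fy"],1]); return c["P"],d/np.linalg.norm(d)
def atz(c,uv,z):
    p,d=ray(c,uv); return p+d*(z-p[2])/d[2]
def proj(c,X):
    v=c["R"].T@(np.array(X)-c["P"]); return np.array([c["cx"]+c["fx"]*v[0]/v[2],c["cy"]+c["fy"]*v[1]/v[2]])
def save(c,f): cv2.imwrite("pics/"+f,cv2.cvtColor(c["pixels"],cv2.COLOR_RGB2BGR))
E
cat > m1.py <<'E'
from h import *
np.set_printoptions(precision=4,suppress=True)
pts={"stand":0,"tube_mouth":.068,"tube_outlet":.068,"tray_floor":.013,"tray_knob":.06,"ejector_rod":.011,"rod_foot":.011,"beaker_near":0,"beaker_right":0}
C={}
for n in ["scene","side"]:
    c=cam(n); save(c,n+"0.png"); print(n,c["P"],c["R"][:,2],c["fx"])
    for k,z in pts.items():
        for r in spotter.landmark_of(k,n)[:2]:
            print(k,round(r["conf"],2),np.round(r["uv"],1),atz(c,r["uv"],z))
print(env.get_state())
E
python3 m1.py; python3 -c "
import cv2,numpy as np
a=[cv2.imread(f'pics/{n}0.png') for n in('scene','side')]
"
```

```text
pics
scene [ 0.1528 -0.6533  0.8884] [ 0.3132  0.5624 -0.7653] 386.347413269222
stand 0.94 [231.  172.3] [0.4892 0.1141 0.    ]
tube_mouth 0.71 [238.6 164.9] [0.4966 0.0707 0.068 ]
tube_outlet 0.75 [220.3 148. ] [0.4819 0.1631 0.068 ]
tube_outlet 0.52 [239.9 165.4] [0.499 0.067 0.068]
tray_floor 0.63 [230.7 143.5] [0.5434 0.2199 0.013 ]
tray_floor 0.19 [275.4 267.5] [ 0.43   -0.2493  0.013 ]
tray_knob 0.72 [218. 113.] [0.5547 0.3299 0.06  ]
ejector_rod 0.83 [277.6 269.2] [ 0.4329 -0.2553  0.011 ]
rod_foot 0.91 [262.  212.1] [ 0.4903 -0.0779  0.011 ]
beaker_near 0.72 [181.8 152.1] [0.3903 0.2773 0.    ]
beaker_right 0.75 [325.  311.6] [ 0.4747 -0.4032  0.    ]
side [0.3206 0.9001 0.5776] [ 0.1731 -0.8721 -0.4578] 383.0052134588755
stand 0.74 [249.9 252.2] [0.495  0.1095 0.    ]
tube_mouth 0.58 [257.6 217.3] [0.4893 0.0453 0.068 ]
tube_outlet 0.57 [248.6 247.6] [0.4814 0.1856 0.068 ]
tray_floor 0.82 [212.1 274.7] [0.5562 0.233  0.013 ]
tray_floor 0.59 [255.7 218. ] [ 0.5121 -0.0417  0.013 ]
tray_knob 0.77 [206.  271.7] [0.5523 0.2819 0.06  ]
ejector_rod 0.55 [289.7 192.7] [ 0.4376 -0.2325  0.011 ]
rod_foot 0.6 [268.9 213.6] [ 0.4799 -0.0794  0.011 ]
beaker_near 0.97 [282.8 303.3] [0.3852 0.2754 0.    ]
beaker_right 0.86 [281.1 175.7] [ 0.4892 -0.3866  0.    ]
{'clock': 1.0, 'joint_pos': array([ 0.9864,  0.3132,  0.0461,  1.3036, -0.    ,  1.4312]), 'qvel': array([ 0.001 ,  0.0001, -0.0003,  0.0002,  0.0006,  0.001 ]), 'tau': array([ -0.0014, -48.0478,  29.8818,   0.0004,  -0.0003,   0.    ]), 'tcp_pos': array([0.2475, 0.5191, 0.1936]), 'orientation': array([0.    , 0.2206, 0.9754, 0.0001]), 'wrist_force': array([ 0.4509,  0.081 , -0.636 ]), 'ft_torque': array([0.0246, 0.0271, 0.0491]), 'grip_force': 0.0, 'finger_gap': 0.08521910140188842}
```

View pics/scene0.png

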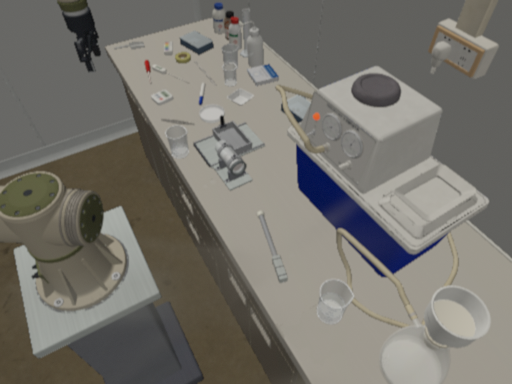

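View pics/side0.png

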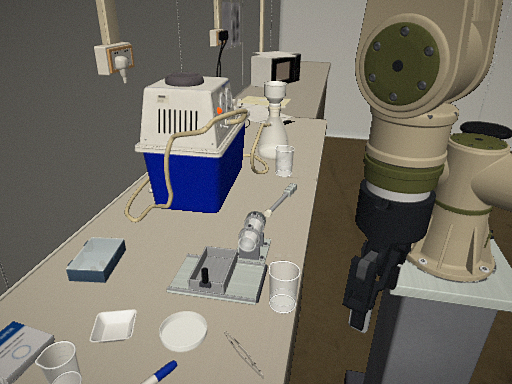

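The scene view shows the tube with its mouth near (240,168) and outlet near (222,150). The knob is at (222,121) at the tray's left end, the near beaker at (178,142), and the rod runs from (261,212) to (281,275). The side view shows the knob at (205,275) and the near beaker at (284,288). The landmark for the knob in the scene view is off, so I'll triangulate and check with the wrist camera.

```bash
cat > m2.py <<'E'
from h import *
np.set_printoptions(precision=4,suppress=True)
a=cam("scene");b=cam("side")
for nm,u,v in [("knob",(222,121),(205,275)),("mouth",(238.6,164.9),(257.6,217.3)),("outlet",(220.3,148),(248.6,247.6))]:
    p,d=ray(a,u);q,e=ray(b,v)
    s=np.linalg.lstsq(np.c_[d,-e],q-p,rcond=None)[0]; x,y=p+d*s[0],q+e*s[1]
    print(nm,(x+y)/2,np.linalg.norm(x-y))
w=cam("wrist");print(np.array(w["mount"]),w["fx"],w["P"],w["R"][:,2])
E
python3 m2.py
```

```text
knob [0.5508 0.2896 0.0567] 0.0028060646251531944
mouth [0.489  0.0608 0.0783] 0.005997481557054458
outlet [0.485  0.1722 0.0587] 0.0012192676013257535
[[ 0.0005 -0.9505 -0.3106  0.08  ]
 [ 1.      0.0006 -0.0001  0.0003]
 [ 0.0002 -0.3106  0.9505 -0.1804]
 [ 0.      0.      0.      1.    ]] 301.9706973483005 [0.1753 0.5538 0.374 ] [ 0.2805 -0.1336 -0.9505]
```

Emit:
jog_arm([
  [[0, 0, -0.06, 0, 0, -0.0395, 0], [0, 0, -0.06, 0, 0, -0.0395, 0], [0, 0, -0.06, 0, 0, -0.0395, 0], [0, 0, -0.06, 0, 0, -0.0395, 0], [-0.104, -0.148, 0, 0, 0, 0, 0], [-0.104, -0.148, 0, 0, 0, 0, 0], [-0.104, -0.148, 0, 0, 0, 0, 0], [-0.104, -0.148, 0, 0, 0, 0, 0], [-0.104, -0.148, 0, 0, 0, 0, 0], [-0.104, -0.148, 0, 0, 0, 0, 255], [-0.104, -0.148, 0, 0, 0, 0, 255], [-0.104, -0.148, 0, 0, 0, 0, 255], [-0.104, -0.148, 0, 0, 0, 0, 255], [0, 0, 0, 0, 0, 0, 255], [0, 0, 0, 0, 0, 0, 255]],
])

```text
clock: 2.65
tcp_pos: [0.4986, 0.1977, 0.2533]
orientation: [-0.0, -0.024, 1.0, 0.0]
wrist_force: [-0.4, 0.3, -0.4]
finger_gap: 0.0005
grip_force: 0.0
```

```bash
cat > m3.py <<'E'
from h import *
np.set_printoptions(precision=4,suppress=True)
import sys
c=cam("wrist"); save(c,sys.argv[1])
pts={"stand":0,"tube_mouth":.068,"tube_outlet":.068,"tray_floor":.013,"tray_knob":.06,"beaker_near":0,"rod_foot":.011,"ejector_rod":.011}
for k,z in pts.items():
    for r in spotter.landmark_of(k,"wrist")[:1]:
        print(k,round(r["conf"],2),np.round(r["uv"],1),atz(c,r["uv"],z))
s=env.get_state();print(s["clock"],s["tcp_pos"],s["orientation"],s["finger_gap"],s["joint_pos"])
E
python3 m3.py w1.png
```

```text
stand 0.75 [204.9 143.1] [0.4943 0.1191 0.    ]
tube_mouth 0.8 [145.2 151.3] [0.4961 0.0578 0.068 ]
tube_outlet 0.68 [234.3 151.2] [0.4906 0.1667 0.068 ]
tray_floor 0.76 [279.2 188.1] [0.5527 0.2295 0.013 ]
tray_knob 0.7 [330.8 206.7] [0.5603 0.2957 0.06  ]
beaker_near 0.7 [319.6  65.7] [0.3832 0.2725 0.    ]
rod_foot 0.85 [ 62.6 129.1] [ 0.4826 -0.0753  0.011 ]
3.1 [0.4979 0.1993 0.2538] [ 0.0001 -0.0265  0.9996  0.0001] 5.559047679615024e-05 [0.231  0.2275 0.0776 1.4206 0.0001 0.178 ]
```

View pics/w1.png

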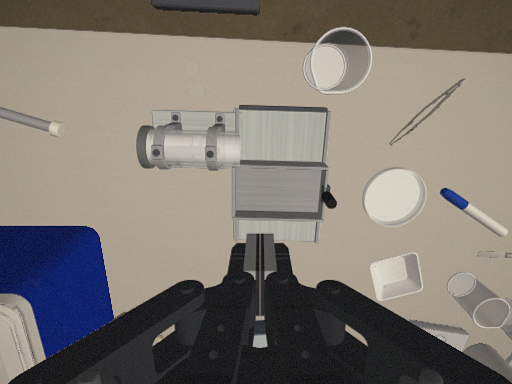

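The wrist view shows the tube from about (147,148) to (240,150), the tray at columns 233–322 and rows 165–218, the knob at (325,188) to (330,204), and the beaker at (338,60). The track corners are near (238,106), (329,109), (232,241) and (318,242).

```bash
cat > m4.py <<'E'
from h import *
np.set_printoptions(precision=4,suppress=True)
c=cam("wrist")
for n,uv,z in [("trkNearL",(238,106),.012),("trkNearR",(329,109),.012),("trkFarL",(232,241),.006),("trkFarR",(318,242),.006),("knobtop",(331,203),.075),("knobbase",(325,188),.045),("trayTL",(237,164),.041),("trayTR",(326,167),.041),("trayBL",(233,218),.041),("trayBR",(324,219),.041),("mouthtopL",(146,127),.068),("mouthbot",(146,168),.068)]:
    print(n,atz(c,uv,z))
g=cv2.resize(c["pixels"][90:250,120:350],None,fx=3.4,fy=3.4,interpolation=cv2.INTER_CUBIC)
cv2.imwrite("pics/w1c.png",g[:,:,::-1])
E
python3 m4.py
```

```text
trkNearL [0.4394 0.1674 0.012 ]
trkNearR [0.4368 0.2905 0.012 ]
trkFarL [0.6461 0.164  0.006 ]
trkFarR [0.6406 0.2999 0.006 ]
knobtop [0.5488 0.2933 0.075 ]
knobbase [0.5386 0.2906 0.045 ]
trayTL [0.5127 0.1704 0.041 ]
trayTR [0.5104 0.2893 0.041 ]
trayBL [0.5911 0.1671 0.041 ]
trayBR [0.5858 0.2957 0.041 ]
mouthtopL [0.4667 0.0621 0.068 ]
mouthbot [0.5173 0.0589 0.068 ]
```

View pics/w1c.png

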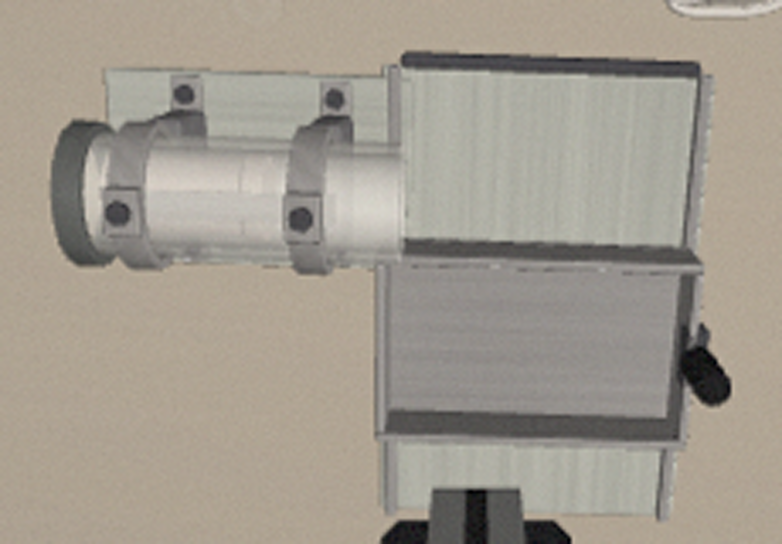

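Emit:
jog_arm([
  [[-0.107, 0.0865, 0, 0, 0, 0, 255], [-0.107, 0.0865, 0, 0, 0, 0, 255], [-0.107, 0.0865, 0.02, 0, 0, 0, 255], [-0.107, 0.0865, 0.02, 0, 0, 0, 255], [0, 0, 0.15, 0, 0, 0, 255], [0, 0, 0.15, 0, 0, 0, 255], [0, 0, 0.15, 0, 0, 0, 255], [0, 0, 0.15, 0, 0, 0, 255], [0, 0, 0.15, 0, 0, 0, 255], [0, 0, 0.03, 0, 0, 0, 255], [0, 0, 0, 0, 0, 0, 255]],
])

```text
clock: 4.25
tcp_pos: [0.5994, 0.2902, 0.0473]
orientation: [-0.002, -0.026, 1.0, -0.0]
wrist_force: [-0.7, 0.0, 0.6]
finger_gap: -0.0
grip_force: 0.0
```

Emit:
jog_arm([
  [[0.06, 0, 0, 0, 0, 0, 255], [0.06, 0, 0, 0, 0, 0, 255], [0.04, 0, 0, 0, 0, 0, 255], [0.04, 0, 0, 0, 0, 0, 255], [0.04, 0, 0, 0, 0, 0, 255], [0.04, 0, 0, 0, 0, 0, 255], [0.04, 0, 0, 0, 0, 0, 255]],
])

```text
clock: 4.95
tcp_pos: [0.5202, 0.2864, 0.0489]
orientation: [0.0, -0.026, 1.0, 0.0]
wrist_force: [0.1, -0.0, 0.1]
finger_gap: 0.0001
grip_force: 0.0
```

```bash
cat > m5.py <<'E'
from h import *
a=cam("wrist"); b=cam("side")
g=np.hstack([a["pixels"][60:384,100:400],cv2.resize(b["pixels"][210:318,150:310],(480,324))])
cv2.imwrite("pics/w2.png",g[:,:,::-1]); print(env.get_state()["wrist_force"])
E
python3 m5.py
```

```text
[ 0.89531182  0.5066494  -0.04137095]
```

View pics/w2.png

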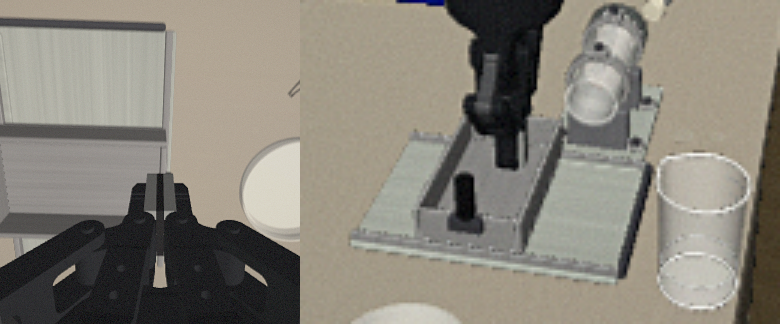

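The fingers stand inside the tray's end wall. The knob, at side pixel (204,275), stands outside the wall and was missed. I'll fit it again.

```bash
cat > m6.py <<'E'
from h import *
np.set_printoptions(precision=4,suppress=True)
b=cam("side");a=cam("scene")
for z,v in [(.075,(204.3,268.5)),(.06,(204.3,275)),(.045,(205,282))]: print(z,atz(b,v,z))
for n,c in (("side",b),("scene",a)):
    for k in ("tray_knob","tray_floor"):
        for r in spotter.cut_out(k,n)[:1]: 
            ys,xs=np.nonzero(r["region"]); print(n,k,r["conf"],r["uv"],xs.min(),xs.max(),ys.min(),ys.max())
        for r in spotter.landmark_of(k,n)[:2]: print(n,k,r["conf"],r["uv"],atz(c,r["uv"],.06 if k=="tray_knob" else .013))
g=np.hstack([cv2.resize(x[:,:,::-1],(400,400),interpolation=cv2.INTER_CUBIC) for x in (a["pixels"][90:190,170:270],b["pixels"][220:320,160:260])])
cv2.imwrite("pics/k.png",g)
E
python3 m6.py
```

```text
0.075 [0.5524 0.2905 0.075 ]
0.06 [0.5523 0.2932 0.06  ]
0.045 [0.5501 0.2972 0.045 ]
side tray_knob 0.74 [211.9, 275.1] 189 237 249 294
side tray_knob 0.65 [205.9, 270.0] [0.5544 0.2764 0.06  ]
side tray_floor 0.86 [209.6, 271.3] 188 237 249 294
side tray_floor 0.67 [214.5, 269.2] [0.557  0.2124 0.013 ]
side tray_floor 0.48 [268.9, 212.1] [ 0.4809 -0.0849  0.013 ]
scene tray_knob 0.6 [229.5, 152.0] 193 264 116 189
scene tray_knob 0.79 [220.1, 114.8] [0.5566 0.3177 0.06  ]
scene tray_knob 0.68 [330.1, 309.6] [ 0.4656 -0.422   0.06  ]
scene tray_floor 0.59 [232.9, 136.8] 212 251 116 155
scene tray_floor 0.91 [230.5, 141.5] [0.5473 0.229  0.013 ]
```

View pics/k.png

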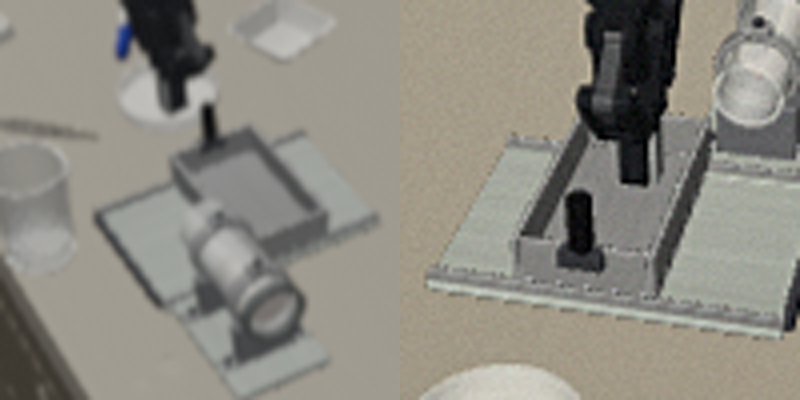

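The fingertip is at scene uv (214,117) and side uv (219,266). I'll compare these with the reported TCP.

```bash
cat > m7.py <<'E'
from h import *
np.set_printoptions(precision=4,suppress=True)
a=cam("scene");b=cam("side"); s=env.get_state();print(s["tcp_pos"])
t=s["tcp_pos"];print(proj(a,t),proj(b,t))
def tri(u,v):
    p,d=ray(a,u);q,e=ray(b,v)
    k=np.linalg.lstsq(np.c_[d,-e],q-p,rcond=None)[0]; x,y=p+d*k[0],q+e*k[1]
    print((x+y)/2,np.linalg.norm(x-y))
tri((214,117),(219,266))
tri((222,117),(204.5,268.5)) # knob top
tri((222.5,125.5),(205,283)) # knob base
for uv in [(213,129.5),(232.5,122.5),(251.5,143),(234,150)]: print(atz(a,uv,.041))
for uv in [(189,280),(224,284.5),(237,253),(208,249.5)]: print(atz(b,uv,.041))
E
python3 m7.py
```

```text
[0.5209 0.2863 0.0485]
[214.9165 126.1474] [219.7241 279.4375]
[0.5215 0.2878 0.0852] 0.0011464854892055312
[0.5516 0.289  0.0734] 0.00214695490148472
[0.5514 0.2909 0.0361] 0.0026155261517686957
[0.5112 0.2825 0.041 ]
[0.584  0.2817 0.041 ]
[0.5899 0.1604 0.041 ]
[0.5262 0.1599 0.041 ]
[0.5872 0.2941 0.041 ]
[0.5102 0.2914 0.041 ]
[0.5118 0.1757 0.041 ]
[0.5832 0.1777 0.041 ]
```

```bash
cat > m8.py <<'E'
from h import *
np.set_printoptions(precision=4,suppress=True)
a=cam("scene");b=cam("side");w=cam("wrist"); s=env.get_state();t=s["tcp_pos"]
print(proj(w,t),s["joint_pos"],s["finger_gap"])
for d in (0,.02,.036,.05): print(d,proj(w,t+[0,0,d]),proj(a,t+[0,0,d]),proj(b,t+[0,0,d]))
print("start",proj(a,[.2475,.5191,.1936]),proj(b,[.2475,.5191,.1936]))
g=np.hstack([cv2.resize(b["pixels"][200:300,160:260][:,:,::-1],(400,400),interpolation=cv2.INTER_CUBIC),
 cv2.resize(cv2.imread("pics/side0.png")[245:345,320:420],(400,400),interpolation=cv2.INTER_CUBIC)])
cv2.imwrite("pics/t.png",g)
E
python3 m8.py
```

```text
[258.9766 219.9213] [ 0.3677  0.4293 -0.15    0.9914  0.      0.3161] 0.00023209239076260976
0 [258.9766 219.9213] [214.8958 126.1292] [219.7486 279.4101]
0.02 [258.9045 233.7958] [214.3429 121.4103] [219.4805 271.8722]
0.036 [258.8345 247.2407] [213.8909 117.5527] [219.2616 265.7169]
0.05 [258.7616 261.2619] [213.4882 114.1151] [219.0667 260.2374]
start [100.6273  77.4189] [367.7605 335.5786]
```

View pics/t.png

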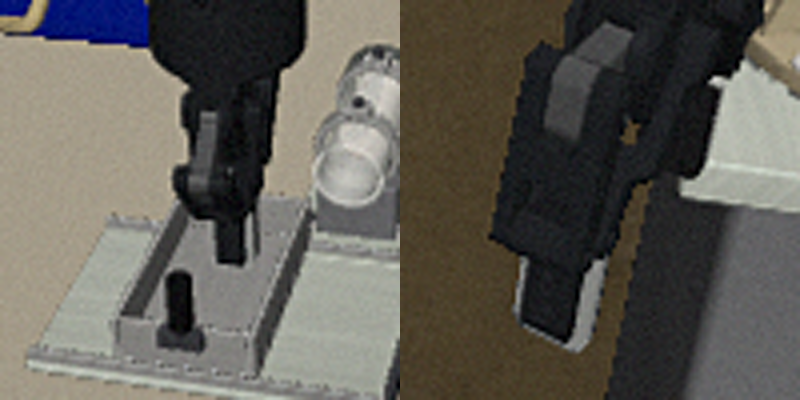

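Both views put the visible fingertips about 35 mm above the reported TCP, at z ≈ 0.085, so they passed over the knob. I'll go back, lower by 34 mm and push.

Emit:
jog_arm([
  [[-0.11, 0, 0, 0, 0, 0, 255], [-0.11, 0, 0, 0, 0, 0, 255], [-0.1, 0, 0, 0, 0, 0, 255], [0, 0, 0.06, 0, 0, 0, 255], [0, 0, 0.075, 0, 0, 0, 255], [0, 0, 0, 0, 0, 0, 255]],
])

```text
clock: 6.4
tcp_pos: [0.5986, 0.2896, 0.0119]
orientation: [-0.003, -0.026, 1.0, -0.001]
wrist_force: [-1.7, 0.1, -0.3]
finger_gap: -0.0003
grip_force: 0.0
```

Emit:
jog_arm([
  [[0.06, 0, 0, 0, 0, 0, 255], [0.06, 0, 0, 0, 0, 0, 255], [0.04, 0, 0, 0, 0, 0, 255], [0.04, 0, 0, 0, 0, 0, 255], [0.04, 0, 0, 0, 0, 0, 255]],
])

```text
clock: 6.9
tcp_pos: [0.5413, 0.2881, 0.0157]
orientation: [0.001, -0.026, 1.0, 0.001]
wrist_force: [2.0, 1.8, -0.5]
finger_gap: -0.0002
grip_force: 1.2
```

```bash
cat > m9.py <<'E'
from h import *
b=cam("side")
g=cv2.resize(b["pixels"][200:300,160:300][:,:,::-1],(560,400),interpolation=cv2.INTER_CUBIC)
cv2.imwrite("pics/p.png",g);print(env.get_state()["wrist_force"])
E
python3 m9.py
```

```text
[-1.02345461  1.01724942  1.19466463]
```

View pics/p.png

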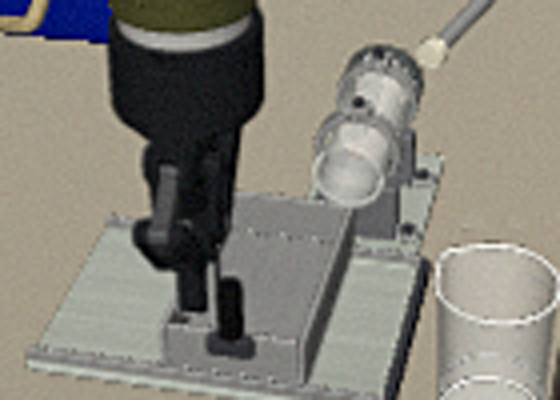

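The tray moves with the fingers. I'll push on until the stop is felt.

Emit:
jog_arm([
  [[0.03, 0, 0, 0, 0, 0, 255], [0.03, 0, 0, 0, 0, 0, 255], [0.03, 0, 0, 0, 0, 0, 255], [0.03, 0, 0, 0, 0, 0, 255]],
])

```text
clock: 7.35
tcp_pos: [0.5106, 0.2859, 0.0151]
orientation: [0.0, -0.026, 1.0, 0.0]
wrist_force: [2.5, 1.2, 2.0]
finger_gap: -0.0002
grip_force: 1.2
```

Emit:
jog_arm([
  [[0.012, 0, 0, 0, 0, 0, 255], [0.012, 0, 0, 0, 0, 0, 255], [0.012, 0, 0, 0, 0, 0, 255]],
])

```text
clock: 7.65
tcp_pos: [0.504, 0.2855, 0.0152]
orientation: [0.002, -0.026, 1.0, -0.0]
wrist_force: [11.7, 1.4, -6.1]
finger_gap: -0.0
grip_force: 5.9
```

Emit:
jog_arm([
  [[0.01, 0, 0, 0, 0, 0, 255], [0, 0, 0, 0, 0, 0, 255]],
])

```text
clock: 7.85
tcp_pos: [0.5041, 0.2855, 0.0152]
orientation: [0.004, -0.025, 1.0, 0.0]
wrist_force: [13.0, 1.7, -7.0]
finger_gap: -0.0003
grip_force: 6.3
```

The tray is home: the force rises and the tray no longer moves. I'll back off, lift and go look over the rod.

Emit:
jog_arm([
  [[-0.08, 0, 0, 0, 0, 0, 255], [-0.08, 0, 0, 0, 0, 0, 255], [0, 0, -0.188, 0, 0, 0, 255], [0, 0, -0.188, 0, 0, 0, 255], [0, 0, -0.188, 0, 0, 0, 255], [0, 0, -0.188, 0, 0, 0, 255], [0, 0, -0.188, 0, 0, 0, 255], [0.046, -0.17, 0, 0, 0, 0, 0], [0.046, -0.17, 0, 0, 0, 0, 0], [0.046, -0.17, 0, 0, 0, 0, 0], [0.046, -0.17, 0, 0, 0, 0, 0], [0.046, -0.17, 0, 0, 0, 0, 0], [0.046, -0.17, 0, 0, 0, 0, 0], [0.046, -0.17, 0, 0, 0, 0, 0], [0.046, -0.17, 0, 0, 0, 0, 0], [0.046, -0.17, 0, 0, 0, 0, 0]],
])

```text
clock: 9.45
tcp_pos: [0.4537, -0.1013, 0.2492]
orientation: [-0.001, -0.026, 1.0, 0.0]
wrist_force: [0.5, 0.0, 0.4]
finger_gap: 0.0856
grip_force: 0.0
```

Emit:
jog_arm([
  [[0, 0, 0, 0, 0, -0.0426, 0], [0, 0, 0, 0, 0, -0.0426, 0], [0, 0, 0, 0, 0, -0.0426, 0], [0, 0, 0, 0, 0, -0.0426, 0], [0, 0, 0, 0, 0, -0.0426, 0], [0, 0, 0, 0, 0, -0.0426, 0], [0, 0, 0, 0, 0, -0.0426, 0], [0, 0, 0, 0, 0, -0.0426, 0], [0, 0, 0, 0, 0, -0.0426, 0], [0, 0, 0, 0, 0, 0, 0], [0, 0, 0, 0, 0, 0, 0]],
])

```text
clock: 10.55
tcp_pos: [0.4549, -0.0998, 0.2494]
orientation: [-0.0, -0.586, 0.81, 0.001]
wrist_force: [-0.6, -1.1, 0.1]
finger_gap: 0.0854
grip_force: 0.0
```

```bash
python3 m3.py w3.png
```

```text
stand 0.91 [283.7 281.8] [0.4857 0.1249 0.    ]
tube_mouth 0.62 [272.  274.5] [0.4889 0.061  0.068 ]
tube_outlet 0.71 [291.4 335. ] [0.4928 0.1702 0.068 ]
tray_floor 0.86 [301.1 334.7] [0.4863 0.2273 0.013 ]
tray_knob 0.7 [271.2 273.4] [0.4908 0.0641 0.06  ]
beaker_near 0.43 [360.6 336.1] [0.3882 0.2762 0.    ]
rod_foot 0.88 [244.6 173.9] [ 0.4853 -0.0738  0.011 ]
ejector_rod 0.79 [234.1  26. ] [ 0.4357 -0.2572  0.011 ]
11.0 [ 0.4556 -0.1     0.2498] [ 0.     -0.5874  0.8093  0.    ] 0.08558255507314443 [-0.3885  0.0905 -0.0962  1.3842  0.0001 -1.6442]
```

View pics/w3.png

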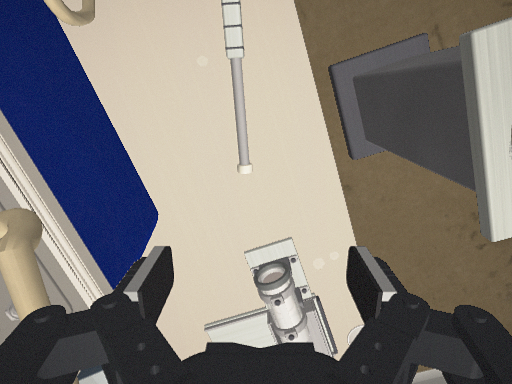

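The wrist view shows the rod with its handle front at (235,56) and foot end at (245,172). The mouth is at (272,275).

```bash
cat > m10.py <<'E'
from h import *
np.set_printoptions(precision=4,suppress=True)
c=cam("wrist"); img=cv2.cvtColor(c["pixels"],cv2.COLOR_RGB2HSV)
foot=atz(c,(245.5,173),.011); hf=atz(c,(235,56),.011); print(foot,hf,np.linalg.norm(foot-hf))
d=(foot-hf)[:2]; d/=np.linalg.norm(d); print("ang",np.degrees(np.arctan2(d[1],d[0])),"handle",foot[:2]-.185*d)
for row in (70,100,130,155,168):
    r=c["pixels"][row,215:270].astype(int); print(row,r.sum(1).tolist())
for row in (10,30,45):
    print(row,c["pixels"][row,210:260].astype(int).sum(1).tolist())
# mouth collar circle
print("mouth",atz(c,(272,275),.068))
for r in spotter.cut_out("ejector_rod","wrist")[:1]:
    ys,xs=np.nonzero(r["region"]); print(r["conf"],xs.min(),xs.max(),ys.min(),ys.max())
    P=np.array([atz(c,(x,y),.011)[:2] for x,y in zip(xs,ys)]); m=P.mean(0); u=np.linalg.svd(P-m,full_matrices=False)[2][0]
    u*=np.sign(u[1]); t=(P-m)@u; print(m,u,np.degrees(np.arctan2(u[1],u[0])),m+u*t.max(),m+u*t.min(),"handle",m+u*(t.max()-.185))
E
python3 m10.py | cut -c1-420
```

```text
[ 0.4847 -0.0747  0.011 ] [ 0.4476 -0.225   0.011 ] 0.15478386696492616
ang 76.11171569306038 handle [ 0.4403 -0.2543]
70 [610, 614, 608, 611, 609, 610, 608, 603, 612, 613, 613, 608, 615, 613, 607, 613, 627, 462, 361, 439, 492, 527, 570, 568, 570, 547, 517, 458, 525, 612, 610, 614, 622, 607, 610, 615, 604, 610, 613, 614, 613, 613, 613, 620, 617, 614, 611, 614, 613, 610, 617, 610, 615, 615, 614]
100 [616, 611, 622, 611, 617, 615, 612, 619, 614, 625, 608, 619, 615, 616, 608, 614, 622, 621, 620, 638, 352, 398, 474, 513, 536, 573, 566, 559, 530, 489, 497, 614, 616, 618, 612, 613, 617, 620, 620, 621, 613, 616, 613, 613, 618, 613, 624, 617, 612, 620, 614, 616, 616, 621, 617]
130 [620, 622, 611, 621, 617, 613, 623, 617, 613, 623, 612, 618, 620, 616, 615, 616, 615, 618, 619, 621, 616, 631, 445, 367, 443, 495, 532, 557, 561, 576, 558, 506, 475, 614, 624, 618, 620, 624, 619, 616, 622, 616, 620, 622, 612, 626, 615, 620, 620, 618, 621, 621, 618, 621, 618]
155 [619, 619, 618, 617, 615, 616, 615, 618, 621, 623, 620, 623, 618, 620, 621, 622, 621, 613, 617, 627, 619, 623, 619, 634, 556, 374, 441, 49
[... 640 characters left out ...]
, 595, 595, 607, 598, 599, 601]
30 [610, 598, 595, 603, 593, 602, 605, 605, 599, 603, 600, 600, 601, 609, 608, 439, 498, 628, 637, 643, 627, 641, 644, 640, 636, 642, 648, 650, 647, 657, 668, 651, 610, 420, 592, 614, 604, 599, 603, 592, 604, 601, 599, 600, 601, 596, 603, 607, 606, 601]
45 [601, 612, 604, 600, 600, 606, 610, 606, 606, 604, 601, 608, 601, 609, 608, 606, 461, 485, 606, 648, 649, 642, 647, 658, 646, 653, 647, 643, 646, 648, 639, 653, 634, 584, 427, 609, 614, 606, 606, 603, 608, 605, 604, 612, 610, 600, 613, 609, 611, 602]
mouth [0.4897 0.0618 0.068 ]
0.94 222 252 0 174
[ 0.4526 -0.1993] [0.2478 0.9688] 75.65333837441848 [ 0.4848 -0.0732] [ 0.4305 -0.2858] handle [ 0.439  -0.2524]
```

Emit:
jog_arm([
  [[0, 0, 0, 0, 0, -0.0214, 0], [0.147, -0.022, 0, 0, 0, 0, 0], [0.147, -0.022, 0, 0, 0, 0, 0], [0.147, -0.022, 0, 0, 0, 0, 0], [0.147, -0.022, 0, 0, 0, 0, 0], [0, 0, 0.16, 0, 0, 0, 0], [0, 0, 0.16, 0, 0, 0, 0], [0, 0, 0.16, 0, 0, 0, 0], [0, 0, 0.16, 0, 0, 0, 0], [0, 0, 0.16, 0, 0, 0, 0], [0, 0, 0, 0, 0, 0, 0], [0, 0, 0, 0, 0, 0, 0]],
])

```text
clock: 12.3
tcp_pos: [0.4406, -0.2476, 0.05]
orientation: [-0.0, -0.614, 0.789, 0.001]
wrist_force: [0.0, 0.2, 0.5]
finger_gap: 0.0858
grip_force: 0.0
```

```bash
cat > m11.py <<'E'
from h import *
np.set_printoptions(precision=4,suppress=True)
c=cam("wrist"); s=env.get_state(); T=q2R(s["orientation"]);t=s["tcp_pos"]; print(t,s["orientation"],s["clock"])
for k in ("ejector_rod","rod_foot"):
    for r in spotter.landmark_of(k,"wrist")[:1]:
        X=atz(c,r["uv"],.011); print(k,r["conf"],r["uv"],X,"tool",T.T@(X-t))
for r in spotter.cut_out("ejector_rod","wrist")[:1]:
    ys,xs=np.nonzero(r["region"]); print(r["conf"],xs.min(),xs.max(),ys.min(),ys.max())
    for row in range(ys.min()+3,ys.max(),25):
        q=xs[ys==row]; 
        if len(q):
            X=atz(c,((q.min()+q.max())/2,row),.011); print(row,q.min(),q.max(),X,"tool",(T.T@(X-t))[:2])
save(c,"w4.png")
E
python3 m11.py
```

```text
[ 0.4419 -0.2486  0.0514] [ 0.0003 -0.6144  0.789  -0.0008] 12.35
ejector_rod 0.76 [258.5, 189.3] [ 0.4392 -0.2552  0.011 ] tool [0.007  0.0011 0.0404]
0.73 244 275 141 348
144 247 274 [ 0.4293 -0.2885  0.011 ] tool [0.0417 0.0025]
169 244 274 [ 0.4349 -0.2706  0.011 ] tool [0.023  0.0015]
194 246 274 [ 0.439  -0.2512  0.011 ] tool [0.0032 0.0022]
219 246 274 [ 0.4441 -0.2309  0.011 ] tool [-0.0177  0.0022]
244 252 268 [ 0.4495 -0.2095  0.011 ] tool [-0.0398  0.0022]
269 252 266 [ 0.456 -0.187  0.011] tool [-0.0632  0.0014]
294 252 266 [ 0.4621 -0.1629  0.011 ] tool [-0.088   0.0014]
319 252 267 [ 0.4682 -0.1372  0.011 ] tool [-0.1144  0.0019]
344 252 266 [ 0.4755 -0.1101  0.011 ] tool [-0.1426  0.0014]
```

Aligned within 2 mm. I'll descend so that the actual tips, about 36 mm above the TCP, come near the bench.

Emit:
jog_arm([
  [[0, 0.006, 0.1, 0, 0, 0, 0], [0, 0, 0.1, 0, 0, 0, 0], [0, 0, 0.06, 0, 0, 0, 0], [0, 0, 0.04, 0, 0, 0, 0], [0, 0, 0.02, 0, 0, 0, 0], [0, 0, 0, 0, 0, 0, 0]],
])

```text
clock: 13.1
tcp_pos: [0.4399, -0.2478, -0.0298]
orientation: [0.0, -0.614, 0.789, -0.0]
wrist_force: [-0.4, -0.1, -0.6]
finger_gap: 0.0854
grip_force: 0.0
```

Emit:
jog_arm([
  [[0, 0, 0, 0, 0, 0, 120], [0, 0, 0, 0, 0, 0, 160], [0, 0, 0, 0, 0, 0, 200], [0, 0, 0, 0, 0, 0, 255], [0, 0, 0, 0, 0, 0, 255], [0, 0, 0, 0, 0, 0, 255], [0, 0, 0, 0, 0, 0, 255]],
], force=70)

```text
clock: 13.8
tcp_pos: [0.4399, -0.2478, -0.0296]
orientation: [0.0, -0.614, 0.789, -0.0]
wrist_force: [0.2, 1.2, 5.2]
finger_gap: 0.0199
grip_force: 69.6
```

Emit:
jog_arm([
  [[0, 0, -0.04, 0, 0, 0, 255], [0, 0, -0.076, 0, 0, 0, 255], [0, 0, -0.1, 0, 0, 0, 255], [0, 0, 0, 0, 0, -0.0444, 255], [0, 0, 0, 0, 0, -0.0444, 255], [-0.104, -0.0793, 0, 0, 0, 0, 255], [-0.104, -0.0793, 0, 0, 0, 0, 255], [-0.104, -0.0793, 0, 0, 0, 0, 255], [0, 0, 0, 0, 0, 0, 255], [0, 0, 0, 0, 0, 0, 255], [0, 0, 0, 0, 0, 0, 255]],
])

```text
clock: 14.9
tcp_pos: [0.4958, -0.168, 0.0237]
orientation: [0.0, 0.718, -0.696, -0.0]
wrist_force: [-0.1, -0.9, -2.0]
finger_gap: 0.0204
grip_force: 69.0
```

```bash
cat > m12.py <<'E'
from h import *
np.set_printoptions(precision=4,suppress=True)
c=cam("wrist"); s=env.get_state(); T=q2R(s["orientation"]);t=s["tcp_pos"]; print(t,s["orientation"],s["clock"])
z=t[2]+.041
for r in spotter.cut_out("ejector_rod","wrist")[:1]:
    ys,xs=np.nonzero(r["region"]); print(r["conf"],xs.min(),xs.max(),ys.min(),ys.max())
    for row in range(ys.min()+3,ys.max(),15):
        q=xs[ys==row]
        if len(q):
            X=atz(c,((q.min()+q.max())/2,row),z); print(row,q.min(),q.max(),X,"tool",(T.T@(X-t))[:2])
C={}
uv={}
for n in ("scene","side"):
    C[n]=cam(n)
    for k in ("rod_foot","tube_mouth","tube_outlet"):
        for r in spotter.landmark_of(k,n)[:1]:
            uv[n,k]=r["uv"]; print(n,k,round(r["conf"],2),np.round(r["uv"],1),atz(C[n],r["uv"],.065 if k=="rod_foot" else .068))
a=C["scene"];b=C["side"]
g=np.hstack([cv2.resize(x[:,:,::-1],(400,400),interpolation=cv2.INTER_CUBIC) for x in (a["pixels"][120:220,190:290],c["pixels"][184:384,156:356])])
cv2.imwrite("pics/r.png",g)
E
python3 m12.py
```

```text
[ 0.4958 -0.1683  0.0238] [ 0.0002  0.7178 -0.6963 -0.0002] 14.95
0.72 235 284 166 348
169 240 280 [ 0.4969 -0.212   0.0648] tool [0.0437 0.0003]
184 236 283 [ 0.4969 -0.2045  0.0648] tool [0.0363 0.0001]
199 236 284 [ 0.4964 -0.1968  0.0648] tool [0.0286 0.0003]
214 237 283 [ 0.4961 -0.1889  0.0648] tool [0.0206 0.0003]
229 237 282 [ 0.4961 -0.1806  0.0648] tool [0.0124 0.0001]
244 239 280 [ 0.4959 -0.1721  0.0648] tool [0.0039 0.0001]
259 239 280 [ 0.4956 -0.1633  0.0648] tool [-0.0049  0.0001]
274 240 279 [ 0.4953 -0.1542  0.0648] tool [-0.0141  0.0001]
289 239 281 [ 0.4947 -0.1448  0.0648] tool [-0.0235  0.0004]
304 242 276 [ 0.495  -0.135   0.0648] tool [-0.0333 -0.0001]
319 247 271 [ 0.4947 -0.1248  0.0648] tool [-0.0435 -0.0001]
334 248 271 [ 0.494  -0.1142  0.0648] tool [-0.0541  0.0002]
scene rod_foot 0.64 [249.6 178.7] [0.4993 0.0087 0.065 ]
scene tube_mouth 0.61 [237.1 166.5] [0.4897 0.0672 0.068 ]
scene tube_outlet 0.62 [218.1 145.2] [0.4815 0.1779 0.068 ]
side rod_foot 0.51 [257.8 213.7] [0.4937 0.0214 0.065 ]
side tube_mouth 0.34 [284.7 175.9] [ 0.4577 -0.2363  0.068 ]
side tube_outlet 0.73 [248.5 245.9] [0.4831 0.179  0.068 ]
```

View pics/r.png

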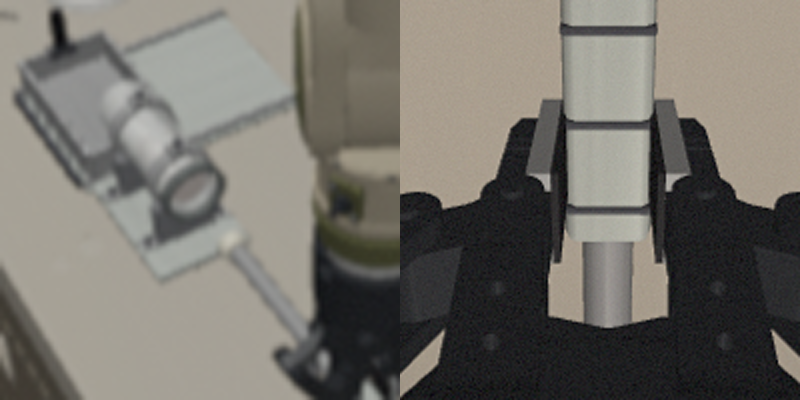

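The scene crop shows the tray home under the outlet. The collar centre is at about uv (238,167.5) and the foot end at (247.5,179.5). The wrist crop shows the handle held straight.

```bash
cat > m13.py <<'E'
from h import *
np.set_printoptions(precision=4,suppress=True)
a=cam("scene");b=cam("side"); f=np.array([.4901,.0111,.065])
print("foot pred",proj(a,f),proj(b,f),"scene est",atz(a,(247.5,179.5),.065))
m=np.array([.4897,.0618,.068]); print("mouth pred",proj(a,m),proj(b,m),"scene est",atz(a,(238,167.5),.068))
for yw in (0,2,4):
    o=m+.116*np.array([-np.sin(np.radians(yw)),np.cos(np.radians(yw)),0]); print("outlet",yw,proj(a,o),proj(b,o))
for n,c,(u,v) in (("scene",a,(247,179)),("side",b,proj(b,f))):
    u,v=int(u),int(v); 
    hsv=c["pixels"][v-9:v+9,u-12:u+12].astype(int)
    M=hsv.min(2); k=M>(205 if n=="scene" else 200); ys,xs=np.nonzero(k); print(n,M.max(),len(xs),(xs.mean()+u-12,ys.mean()+v-9) if len(xs) else 0)
# base-plate / strap edges from side: tube silhouette
c=b["pixels"].astype(int)
for row in (225,235,245): print(row,c[row,225:285].sum(1).tolist())
E
python3 m13.py
```

```text
foot pred [246.3861 179.3481] [259.8626 212.0106] scene est [0.4926 0.009  0.065 ]
mouth pred [237.9475 167.6369] [256.1606 220.4038] scene est [0.4901 0.0622 0.068 ]
outlet 0 [220.4689 144.3059] [245.8673 245.2551]
outlet 2 [219.3081 144.7683] [247.5672 245.4643]
outlet 4 [218.1663 145.2582] [249.281  245.6398]
scene 180 0 0
side 208 7 (np.float64(257.2857142857143), np.float64(216.42857142857142))
225 [476, 482, 480, 474, 477, 464, 464, 485, 485, 468, 474, 484, 472, 477, 471, 483, 484, 483, 478, 388, 419, 395, 433, 200, 117, 119, 369, 450, 590, 590, 611, 599, 583, 542, 493, 526, 402, 331, 404, 252, 458, 477, 493, 472, 487, 461, 473, 475, 469, 479, 474, 482, 481, 478, 468, 475, 476, 482, 475, 475]
235 [459, 466, 462, 474, 478, 476, 476, 483, 465, 465, 473, 470, 491, 441, 434, 305, 468, 443, 438, 510, 569, 613, 623, 585, 611, 597, 611, 593, 583, 577, 559, 528, 392, 395, 308, 279, 297, 311, 121, 464, 498, 470, 487, 460, 454, 468, 475, 469, 472, 480, 484, 470, 471, 478, 464, 483, 468, 481, 474, 471]
245 [470, 475, 479, 461, 469, 479, 469, 485, 478, 479, 472, 468, 468, 515, 550, 471, 484, 520, 551, 561, 600, 602, 601, 581, 568, 551, 524, 481, 441, 487, 589, 346, 299, 283, 270, 289, 295, 224, 481, 495, 487, 462, 501, 362, 259, 462, 489, 485, 462, 479, 475, 484, 477, 463, 479, 472, 487, 481, 458, 485]
```

Emit:
jog_arm([
  [[0, -0.019, 0, 0, 0, -0.0056, 255], [-0.06, 0, 0, 0, 0, 0, 255], [-0.06, 0, 0, 0, 0, 0, 255], [0, 0, 0, 0, 0, 0, 255]],
])

```text
clock: 15.9
tcp_pos: [0.4987, -0.1348, 0.0235]
orientation: [-0.0, 0.725, -0.689, -0.001]
wrist_force: [0.6, 0.0, -3.2]
finger_gap: 0.0202
grip_force: 69.0
```

Emit:
jog_arm([
  [[-0.04, 0, 0, 0, 0, 0, 255], [-0.04, 0, 0, 0, 0, 0, 255], [-0.02, 0, 0, 0, 0, 0, 255], [-0.02, 0, 0, 0, 0, 0, 255], [0, 0, 0, 0, 0, 0, 255]],
])

```text
clock: 16.4
tcp_pos: [0.4985, -0.1076, 0.0241]
orientation: [0.0, 0.724, -0.689, 0.001]
wrist_force: [-0.5, -0.2, -2.7]
finger_gap: 0.0198
grip_force: 69.0
```

Emit:
jog_arm([
  [[-0.03, 0, 0, 0, 0, 0, 255], [-0.03, 0, 0, 0, 0, 0, 255], [0, 0, 0, 0, 0, 0, 255]],
])

```text
clock: 16.7
tcp_pos: [0.4988, -0.0956, 0.0246]
orientation: [0.002, 0.724, -0.69, 0.003]
wrist_force: [-0.3, -9.2, -1.9]
finger_gap: 0.0199
grip_force: 69.1
```

Emit:
jog_arm([
  [[-0.03, 0, 0, 0, 0, 0, 255], [-0.03, 0, 0, 0, 0, 0, 255], [-0.03, 0, 0, 0, 0, 0, 255]],
])

```text
clock: 17.0
tcp_pos: [0.4979, -0.0744, 0.0247]
orientation: [0.002, 0.723, -0.691, 0.004]
wrist_force: [0.2, -12.9, -1.8]
finger_gap: 0.02
grip_force: 69.1
```

```bash
cat > m14.py <<'E'
from h import *
np.set_printoptions(precision=4,suppress=True)
a=cam("scene");b=cam("side"); s=env.get_state(); t=s["tcp_pos"]; x=q2R(s["orientation"])[:,0]
print(t,"foot",t-.1795*x+[0,0,.041],s["wrist_force"],s["ft_torque"],s["clock"])
for n,c in (("scene",a),("side",b)):
    for k,z in (("cartridge",.066),("tray_floor",.013),("ejector_rod",.065)):
        for r in spotter.landmark_of(k,n)[:1]: print(n,k,round(r["conf"],2),np.round(r["uv"],1),atz(c,r["uv"],z),"@bench",atz(c,r["uv"],.03))
E
python3 m14.py
```

```text
[ 0.4977 -0.0731  0.0246] foot [0.4892 0.1062 0.0645] [-0.3076 -8.8408 -2.1439] [-1.8353 -0.0606 -0.062 ] 17.1
scene tray_floor 0.71 [214.  150.8] [0.4803 0.2163 0.013 ] @bench [0.4739 0.1994 0.03  ]
scene ejector_rod 0.84 [264.5 198.8] [ 0.4986 -0.0771  0.065 ] @bench [ 0.5133 -0.0526  0.03  ]
side cartridge 0.43 [247.4 235.9] [0.4959 0.1353 0.066 ] @bench [0.5082 0.0815 0.03  ]
side tray_floor 0.79 [239.7 273.6] [0.4954 0.2149 0.013 ] @bench [0.4901 0.2355 0.03  ]
side ejector_rod 0.45 [262.3 195.7] [ 0.5024 -0.0858  0.065 ] @bench [ 0.5148 -0.1531  0.03  ]
```

Emit:
jog_arm([
  [[-0.03, 0, 0, 0, 0, 0, 255], [-0.03, 0, 0, 0, 0, 0, 255], [-0.03, 0, 0, 0, 0, 0, 255], [-0.03, 0, 0, 0, 0, 0, 255], [-0.03, 0, 0, 0, 0, 0, 255], [0, 0, 0, 0, 0, 0, 255]],
])

```text
clock: 18.0
tcp_pos: [0.496, -0.0348, 0.0245]
orientation: [0.001, 0.724, -0.69, 0.002]
wrist_force: [1.4, -6.1, -1.7]
finger_gap: 0.02
grip_force: 69.0
```

Emit:
jog_arm([
  [[-0.02, 0, 0, 0, 0, 0, 255], [-0.02, 0, 0, 0, 0, 0, 255], [-0.02, 0, 0, 0, 0, 0, 255], [-0.02, 0, 0, 0, 0, 0, 255], [0, 0, 0, 0, 0, 0, 255], [0, 0, 0, 0, 0, 0, 255]],
])

```text
clock: 18.6
tcp_pos: [0.4934, -0.0123, 0.0237]
orientation: [-0.0, 0.724, -0.689, -0.0]
wrist_force: [0.2, 0.6, -1.8]
finger_gap: 0.0199
grip_force: 69.1
```

```bash
python3 m14.py
```

```text
[ 0.4935 -0.0126  0.0238] foot [0.4847 0.1667 0.0648] [-0.3955  0.0231 -2.131 ] [-0.0505  0.0121  0.0066] 18.7
scene tray_floor 0.82 [213.6 150.2] [0.4804 0.2195 0.013 ] @bench [0.474  0.2026 0.03  ]
scene ejector_rod 0.69 [186.6 153.8] [0.3827 0.1949 0.065 ] @bench [0.3925 0.2309 0.03  ]
side cartridge 0.73 [236.4 266.4] [0.4918 0.2572 0.066 ] @bench [0.5039 0.212  0.03  ]
side tray_floor 0.82 [239.6 274.8] [0.4946 0.2192 0.013 ] @bench [0.4893 0.2397 0.03  ]
side ejector_rod 0.53 [257.5 206.2] [ 0.503  -0.0196  0.065 ] @bench [ 0.5155 -0.0824  0.03  ]
```

The force fell to zero and the cartridge shows in the tray. I'll pull the rod out.

Emit:
jog_arm([
  [[0.048, 0, 0, 0, 0, 0, 255], [0.048, 0, 0, 0, 0, 0, 255], [0.048, 0, 0, 0, 0, 0, 255], [0.048, 0, 0, 0, 0, 0, 255], [0.048, 0, 0, 0, 0, 0, 255], [0.048, 0, 0, 0, 0, 0, 255], [0.048, 0, 0, 0, 0, 0, 255], [0.048, 0, 0, 0, 0, 0, 255], [0.048, 0, 0, 0, 0, 0, 255], [0.048, 0, 0, 0, 0, 0, 255], [0.048, 0, 0, 0, 0, 0, 255], [0.048, 0, 0, 0, 0, 0, 255], [0, 0, 0, 0, 0, 0, 255]],
])

```text
clock: 20.3
tcp_pos: [0.5012, -0.1584, 0.0239]
orientation: [-0.0, 0.724, -0.69, 0.001]
wrist_force: [-0.2, -0.4, -1.6]
finger_gap: 0.0203
grip_force: 69.1
```

```bash
cat >> m14.py <<'E'
for n,c in (("scene",a),("side",b)):
    for r in spotter.cut_out("cartridge",n)[:1]:
        ys,xs=np.nonzero(r["region"]); print(n,r["conf"],xs.min(),xs.max(),ys.min(),ys.max())
        P=np.array([atz(c,p,.029)[:2] for p in zip(xs,ys)]); print(P.min(0),P.max(0))
E
python3 m14.py
```

```text
[ 0.5005 -0.1567  0.0237] foot [0.4919 0.0226 0.0648] [ 0.6406  0.6022 -2.4377] [-0.0462  0.055  -0.0261] 20.4
scene cartridge 0.52 [214.7 145.3] [0.473  0.1848 0.066 ] @bench [0.487  0.2215 0.03  ]
scene tray_floor 0.73 [217.7 147.6] [0.4974 0.2239 0.013 ] @bench [0.4907 0.2068 0.03  ]
scene ejector_rod 0.76 [284.3 221.2] [ 0.5051 -0.1685  0.065 ] @bench [ 0.52   -0.1479  0.03  ]
side cartridge 0.52 [241.3 265.7] [0.4822 0.2525 0.066 ] @bench [0.4935 0.2069 0.03  ]
side tray_floor 0.62 [239.2 275.8] [0.4946 0.2229 0.013 ] @bench [0.4893 0.2433 0.03  ]
side ejector_rod 0.54 [266.3 183.4] [ 0.5065 -0.172   0.065 ] @bench [ 0.5192 -0.2452  0.03  ]
scene 0.18 245 293 177 233
[ 0.4981 -0.1877] [0.5323 0.0491]
side 0.78 235 248 250 278
[0.472  0.1452] [0.5208 0.249 ]
```

The cartridge is in the tray at about (0.49, 0.21) and the rod is clear of the mouth. Next I'll lay the rod down.

Emit:
jog_arm([
  [[0.124, 0.086, 0, 0, 0, 0, 255], [0.124, 0.086, 0, 0, 0, 0, 255], [0.124, 0.086, 0, 0, 0, 0, 255], [0, 0, 0, 0, 0, 0.045, 255], [0, 0, 0, 0, 0, 0.045, 255], [0, 0, 0.08, 0, 0, 0, 255], [0, 0, 0.06, 0, 0, 0, 255], [0, 0, 0.04, 0, 0, 0, 255], [0, 0, 0, 0, 0, 0, 255]],
])

```text
clock: 21.7
tcp_pos: [0.4398, -0.2516, -0.0225]
orientation: [-0.0, -0.62, 0.785, 0.001]
wrist_force: [0.1, -0.6, -2.5]
finger_gap: 0.0204
grip_force: 69.2
```

Emit:
jog_arm([
  [[0, 0, 0.012, 0, 0, 0, 255], [0, 0, 0.012, 0, 0, 0, 255], [0, 0, 0, 0, 0, 0, 255]],
])

```text
clock: 22.0
tcp_pos: [0.441, -0.2527, -0.027]
orientation: [0.0, -0.62, 0.785, -0.0]
wrist_force: [-0.4, 0.2, -2.4]
finger_gap: 0.0201
grip_force: 69.2
```

Emit:
jog_arm([
  [[0, 0, 0.006, 0, 0, 0, 255], [0, 0, 0.004, 0, 0, 0, 255], [0, 0, 0, 0, 0, 0, 255]],
])

```text
clock: 22.3
tcp_pos: [0.4411, -0.2528, -0.0295]
orientation: [0.0, -0.62, 0.785, -0.0]
wrist_force: [0.2, -0.0, -2.4]
finger_gap: 0.0204
grip_force: 69.4
```

Emit:
jog_arm([
  [[0, 0, 0.003, 0, 0, 0, 255], [0, 0, 0, 0, 0, 0, 255]],
])

```text
clock: 22.5
tcp_pos: [0.4411, -0.2528, -0.0295]
orientation: [0.0, -0.62, 0.785, -0.0]
wrist_force: [-1.4, 0.8, 5.3]
finger_gap: 0.02
grip_force: 70.3
```

Contact with the bench. I'll release and lift away.

Emit:
jog_arm([
  [[0, 0, 0, 0, 0, 0, 150], [0, 0, 0, 0, 0, 0, 80], [0, 0, 0, 0, 0, 0, 0], [0, 0, 0, 0, 0, 0, 0], [0, 0, 0, 0, 0, 0, 0], [0, 0, -0.06, 0, 0, 0, 0], [0, 0, -0.12, 0, 0, 0, 0], [0, 0, -0.16, 0, 0, 0, 0], [0, 0, -0.18, 0, 0, 0, 0], [0, 0, -0.18, 0, 0, 0, 0], [0, 0, -0.18, 0, 0, 0, 0], [0, 0, -0.18, 0, 0, 0, 0], [0, 0, 0, 0, 0, 0, 0], [0, 0, 0, 0, 0, 0, 0]],
])

```text
clock: 23.9
tcp_pos: [0.4415, -0.2532, 0.2356]
orientation: [0.0, -0.62, 0.785, -0.001]
wrist_force: [0.4, 0.1, -0.6]
finger_gap: 0.0855
grip_force: 0.0
```

```bash
cat > m15.py <<'E'
from h import *
np.set_printoptions(precision=4,suppress=True)
print(env.get_state()["clock"])
for n in ("wrist","scene","side"):
    c=cam(n)
    for k,z in (("cartridge",.029),("ejector_rod",.011),("rod_foot",.011),("tray_floor",.013),("beaker_near",0),("beaker_right",0)):
        for r in spotter.landmark_of(k,n)[:1]: print(n,k,round(r["conf"],2),np.round(r["uv"],1),atz(c,r["uv"],z))
    if n=="wrist": continue
    for r in spotter.cut_out("cartridge",n)[:1]:
        ys,xs=np.nonzero(r["region"]); P=np.array([atz(c,p,.029)[:2] for p in zip(xs,ys)]); print(n,"cut",r["conf"],P.min(0),P.max(0))
E
python3 m15.py
```

```text
23.9
wrist ejector_rod 0.67 [261.8 147.1] [ 0.4372 -0.2595  0.011 ]
wrist rod_foot 0.76 [262.8 265.3] [ 0.4775 -0.0813  0.011 ]
wrist beaker_right 0.57 [198.2  38.1] [ 0.4834 -0.4089  0.    ]
scene cartridge 0.53 [327.7 311.2] [ 0.4702 -0.4137  0.029 ]
scene ejector_rod 0.8 [280.2 272.6] [ 0.4335 -0.2668  0.011 ]
scene rod_foot 0.88 [260.9 215.3] [ 0.4819 -0.0862  0.011 ]
scene tray_floor 0.91 [215.9 148.6] [0.4902 0.2226 0.013 ]
scene beaker_near 0.81 [184.4 152.2] [0.3976 0.2725 0.    ]
scene beaker_right 0.85 [326.2 309.5] [ 0.4803 -0.4004  0.    ]
scene cut 0.6 [0.4683 0.1881] [0.5216 0.2723]
side cartridge 0.8 [241.  265.8] [0.4944 0.2062 0.029 ]
side ejector_rod 0.66 [288.  185.6] [ 0.4504 -0.2853  0.011 ]
side rod_foot 0.53 [269.1 211.6] [ 0.4814 -0.0915  0.011 ]
side tray_floor 0.7 [288.  187.9] [ 0.4475 -0.2632  0.013 ]
side beaker_right 0.64 [280.8 173.5] [ 0.4933 -0.4063  0.    ]
side cut 0.54 [0.4728 0.147 ] [0.5197 0.2457]
```

Emit:
jog_arm([
  [[-0.184, 0.018, 0, 0, 0, 0, 0], [-0.184, 0.018, 0, 0, 0, 0, 0], [-0.184, 0.018, 0, 0, 0, 0, 0], [-0.184, 0.018, 0, 0, 0, 0, 0], [-0.184, 0.018, 0, 0, 0, 0, 0], [-0.184, 0.018, 0, 0, 0, 0, 0], [-0.184, 0.018, 0, 0, 0, 0, 0], [-0.184, 0.018, 0, 0, 0, 0, 0], [-0.184, 0.018, 0, 0, 0, 0, 0], [-0.184, 0.018, 0, 0, 0, 0, 0], [-0.184, 0.018, 0, 0, 0, 0, 0], [0, 0, 0, 0, 0, 0, 0], [0, 0, 0, 0, 0, 0, 0]],
])

```text
clock: 26.35
tcp_pos: [0.5095, 0.2521, 0.2341]
orientation: [-0.0, -0.621, 0.784, 0.0]
wrist_force: [-0.6, 0.1, -0.6]
finger_gap: 0.0852
grip_force: 0.0
```

```bash
cat > m16.py <<'E'
from h import *
np.set_printoptions(precision=4,suppress=True)
c=cam("wrist"); print(env.get_state()["clock"],c["P"]); save(c,"end.png")
for k,z in (("cartridge",.029),("tray_floor",.013),("tube_outlet",.068),("tray_knob",.06),("beaker_near",0)):
    for r in spotter.landmark_of(k,"wrist")[:1]: print(k,round(r["conf"],2),np.round(r["uv"],1),atz(c,r["uv"],z))
for r in spotter.cut_out("cartridge","wrist")[:2]:
    ys,xs=np.nonzero(r["region"]); P=np.array([atz(c,p,.029)[:2] for p in zip(xs,ys)])
    rc=cv2.minAreaRect(P.astype(np.float32)*1000); print(r["conf"],P.min(0),P.max(0),rc)
E
python3 m16.py
```

```text
26.4 [0.4912 0.175  0.4145]
cartridge 0.7 [267.9 127.8] [0.4909 0.2205 0.029 ]
tray_floor 0.86 [271.9 130.5] [0.4865 0.227  0.013 ]
tube_outlet 0.77 [258.8  85.4] [0.4905 0.1694 0.068 ]
tray_knob 0.68 [286.5 189.6] [0.4851 0.2956 0.06  ]
beaker_near 0.71 [351.1 145.1] [0.3844 0.2731 0.    ]
0.75 [0.4717 0.1997] [0.5064 0.2374] ((488.47955322265625, 219.09420776367188), (37.15028381347656, 33.97205352783203), 76.57353210449219)
0.34 [0.4441 0.1593] [0.5302 0.3127] ((486.9384765625, 236.5106201171875), (84.40125274658203, 152.5077667236328), 1.6624372005462646)
```

From above, the cartridge stands free in the home tray, clear of the outlet. The rod lies on the bench, and both beakers stand where they were.

```bash
python3 -c "
from workcell import ticket
print(ticket.hand_in())"
```

```text
the job is handed in; nothing more can be done
None
```

Handed in at about 26 s of 61 s: the tray is fully home, the cartridge is ejected and standing upright in it, the rod is back flat on the bench, and both beakers are still standing.

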